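# Slide the trivet out from under the tea caddies and lay it in the tea tray

### The arm

A 6-joint arm with a two-finger parallel gripper is mounted at the origin on the work surface. World frame = base frame: x ahead of the robot, y to its left, z up, the work surface at z = 0. Lengths are in m, angles in rad, forces in N, time in s.
With the tool pointing down it reaches from about 0.25 to 0.725 m from the base axis. Payload 9.7 kg.
Tool frame: the origin (TCP) lies between the finger pads; the fingertips stand 17 mm ahead of it and the grasp point (between the pads) lies 2 mm behind it; z points along the fingers, y is the line along which they close (so a half turn about z gives the same grasp; the last joint's range is limited). The gripper opens to 85 mm and grips with 20 to 120 N. Pads are 22 mm wide; open, the fingers measure 114 mm over their backs; the gripper's body (76 mm by 85 mm) begins 54 mm behind the grasp point. The pads swing forward as they close: fully open they stand 13 mm farther back than shut.
Start: joints at [1.207, 0.087, 0.176, 1.66, 0, 1.571], TCP at [0.196, 0.514, 0.213] pointing down, gripper open.
Joint ranges: [-3.13, 3.13], [-0.85, 1.81], [-1.15, 1.24], [-2.2, 2.28], [-1.44, 1.52], [-3.14, 3.14]. Speed limits (rad/s): [2.22, 2.22, 2.57, 3.14, 3.14, 3.14].

### API

Orientations are given as a unit quaternion [x, y, z, w].
In Python, from station import status, viewer, order gives the robot as it stands.
- The arm moves only by the shell command python3 -m inch 'ROWS' [FORCE]. ROWS is JSON, a list of rows, each a list of 3 entries, a list of its own where there are three numbers: the opening, from 0 (shut) to 1 (fully open), then the shift along the tool's x, y, z in mm, then the turn, a rotation vector about the tool's x, y, z in degrees. A call has 1 to 12 rows; each row shifts and turns the commanded pose from where the row before left it, along the tool's axes as they then stand; what a row does not reach is not made up. A row lasts 1/8 s, in which the tool goes at most 62.5 mm and 10.7 degrees, less where a joint would pass 70% of its speed; a pose out of reach is approached as far as the arm can. A call with a gripper value outside its range is refused whole. The fingers move at their own pace and stop on an object; FORCE is the grip in N (left out, the last holds). Time passes only in rows, so rows that do not move let the fingers close. It gives the time, the measured TCP pose, the force, the opening and the grip force at its end, in the units of the state.
- status.state(): the state, without advancing time (a new reading comes with each control period).
- viewer.snapshot(name): name is "scene" or "top"; returns a dict with "img" (420x560x3 uint8, red, green, blue), "range_z" (420x560 float32, m along the optical axis (not along the pixel's ray), 0 where there is no reading), "fx", "fy", "cx", "cy" (pixels), "k1" (the pictures are not rectified: a ray, as slopes to the right and down, at radius r is drawn at 1 + k1 r^2 times it, then the intrinsics apply), "R" (3x3) and "t" (3): a world point X has camera coordinates R X + t. Camera axes: x right, y down, z forward; pixel columns grow to the right and rows downward; lengths in m; the calibration is good to about 2 mm. A picture is of the moment at which its call begins.
- order.close_job(): hands the job in; it is judged then, once.
The state is a dict: "clock": time; "joint_pos": joint angles; "dq": joint speeds; "joint_efforts": joint torques, N m; "tool_pos": TCP position; "eef_rot": TCP orientation; "force": force on the tool from outside, world axes, zero at the start; "torque": the same for the moment, N m; "width": finger opening in m; "gripper_force": force on a finger pad.
Only numpy, scipy, OpenCV 4.12 (cv2) and the standard library are available. Lean on these libraries where they do the work, as an engineer would, in place of code of your own. Each camera call takes 0.05 s, during which the arm holds its last target. There are 200 camera calls.

### The job

Slide the wooden trivet out from under the stack of three tea caddies and lay it gently down, lying flat right inside the tea tray on the counter. The caddies must be left standing upright and flat in their stack on the cabinet floor, behind the steel rail, without ever tipping over or being unstacked; leave the kettle, the sugar jar and the egg timer alone, and let go of the trivet at the end.

Things in the scene. Friction and masses are not known exactly. Their poses are not given: they have to be found in the camera images.
- cabinet: White MDF wall cabinet, 220 mm deep (its x) by 620 wide (its y) by 300 high, open at top and back, fixed. Origin: under its middle, at counter height; x points into the cabinet, away from the robot, y to the robot's left, z up. Floor board top 28 mm above the counter, its front edge at x = -110 mm. The sliding door is pushed aside and shuts off y = 6 to 292 mm; the other half is open.
- pelmet_edge (a point): Point on the lower front edge of the pelmet (door track), a 36 mm high board along the cabinet's y over its whole width, 254 mm above the counter, 12 mm further forward than the floor's front edge. It stops an upright gripper from reaching what sticks out only a little in front of the floor; a gripper leaning back to the robot by 20 to 45 degrees gets there.
- rail_mid (a point): Point on the axis of the retaining rail, a fixed steel bar 8 mm thick along the cabinet's y over its whole inner width, 34 mm behind the floor's front edge, axis 30 mm above the floor. The trivet passes under it, the caddies do not: pulled along by the trivet they ride 5 to 40 mm, meet the rail and stay there while the trivet slips out below and lets them down on the floor.
- trivet_blade (a point): Blade centre, half-way up, of the flat wooden trivet: 8 mm thick, 140 g, a round blade of 120 mm diameter with a straight handle 30 mm wide. Its x points from handle to blade, z up. It starts flat on the cabinet floor, the caddies standing on its blade. It balances 16 mm from the blade's centre on the handle side; held by the handle's end it may sag.
- trivet_handle_end (a point): Middle of the end face of the trivet's handle, half-way up: 134 mm from the blade's centre along the trivet's -x. At the start 22 to 38 mm of the handle sticks out in front of the floor's edge, its underside 28 mm above the counter.
- caddy_bottom: Lowest of three equal round ceramic tea caddies with lids, 90 mm diameter, 54 mm high, about 170 g each (up to 30 per cent more or less), standing loose one on another on the trivet's blade, within 10 mm of its centre. Origin: centre of its underside, z up.
- caddy_middle: The middle caddy of the stack; origin: centre of its underside. When the trivet has gone the stack often stays hung on the rail by friction, leaning back about 5 degrees: a light push (up to 8 N) on the front of the lowest caddy just above the rail, back and down by about 10 mm, frees it and it settles flat on the floor.
- caddy_top: The top caddy of the stack; origin: centre of its underside.
- tray: Dark wooden tea tray lying fixed on the counter, 250 (its x) by 340 (its y) outside, its rim 8 wide and 22 high, inner floor 8 above the counter, inside 234 by 324. Origin: centre of its underside; z up. All in mm.
- kettle: Matte grey kettle, 136 mm diameter, 196 mm high with its handle, standing on the cabinet floor behind the door; leave it alone. Origin: centre of its underside.
- sugar_jar: Glass sugar jar with a steel lid, 64 mm diameter, 95 mm high, on the cabinet floor to the left of the stack; leave it alone. Origin: centre of its underside.
- timer: Red plastic egg timer, 60 mm diameter, 68 mm high, on the cabinet floor to the left of the stack; leave it alone. Origin: centre of its underside.

How it is judged:
On the way:
1. the trivet is out from under the stack, and no caddy has toppled (horizontal distance between caddy_bottom and trivet_blade above 0.107 m and angle between each of caddy_bottom, caddy_middle, caddy_top's own z axis and vertical below 0.25 rad), for 0.2 s.
At the end, for the whole second after the job is handed in: The trivet lies flat (within 3 degrees) on the tray's inner floor, wholly inside the rim, let go and at rest; the three caddies stand upright (within 3 degrees) one on another (centres within 15 mm) on the cabinet floor behind the rail, at rest (angle between each of caddy_bottom, caddy_middle, caddy_top, trivet_blade's own z axis and vertical below 0.05 rad and horizontal distance between caddy_bottom and caddy_middle below 0.015 m and horizontal distance between caddy_middle and caddy_top below 0.015 m and z of caddy_bottom in the frame of cabinet between 0.023 and 0.033 m and x of caddy_bottom in the frame of cabinet between -0.076 and 0.11 m and z of trivet_blade in the frame of tray between 0.007 and 0.017 m and x of trivet_blade in the frame of tray between -0.117 and 0.117 m and y of trivet_blade in the frame of tray between -0.162 and 0.162 m and x of trivet_handle_end in the frame of tray between -0.117 and 0.117 m and y of trivet_handle_end in the frame of tray between -0.162 and 0.162 m and linear speed of each of trivet, caddy_bottom, caddy_middle, caddy_top below 0.02 m/s and contact force between the fingers and trivet below 0.1 N); the robot touches nothing.
It fails at once if a caddy tips by more than 20 degrees (angle between any of caddy_bottom, caddy_middle, caddy_top's own z axis and vertical above 0.35 rad).
It fails at once if the caddies are unstacked (neighbours' centres more than 30 mm off one another sideways, or a gap of over 15 mm) (horizontal distance between caddy_bottom and caddy_middle above 0.03 m or horizontal distance between caddy_middle and caddy_top above 0.03 m or distance between caddy_bottom and caddy_middle above 0.069 m or distance between caddy_middle and caddy_top above 0.069 m).
It fails at once if the stack is lifted off the cabinet floor and trivet (z of caddy_bottom in the frame of cabinet above 0.058 m).
It fails at once if the kettle, the jar or the timer is shifted by more than 25 mm or tipped (distance of any of kettle, sugar_jar, timer from where it was at the start of the episode above 0.025 m or angle between any of kettle, sugar_jar, timer's own z axis and vertical above 0.25 rad).
It fails at once if the trivet is dropped or flung: moves faster than 0.7 m/s while the fingers do not hold it (linear speed of trivet above 0.7 m/s and contact force between the fingers and trivet below 0.2 N).
It also fails if it takes over 69 s, if anything falls off the work surface, if the arm or the gripper's body presses on something with over 40 N, if the wrist force passes 120 N, or if a joint passes its speed limit or range.

## Working session

There is one attempt and no reset: what is moved stays moved. The work goes in short steps, Python scripts to look and compute and a shell command to move; the robot and the scene stay as the last step left them, time stands still between calls to the robot, and variables do not carry over. Pictures are saved under pics/ and viewed, at most 10 in all, crops included, and the job is handed in when it is done.

```bash
ls; mkdir -p pics
cat > h.py <<'E'
import numpy as np, cv2
from station import status, viewer, order
from scipy.spatial.transform import Rotation as Ro
def snap(n,f=None):
    s=viewer.snapshot(n)
    if f: cv2.imwrite('pics/'+f,s['img'][:,:,::-1])
    return s
def cloud(s):
    K=np.array([[s['fx'],0,s['cx']],[0,s['fy'],s['cy']],[0,0,1.]])
    h,w=s['range_z'].shape
    u,v=np.meshgrid(np.arange(w),np.arange(h))
    p=cv2.undistortPoints(np.stack([u,v],-1).reshape(-1,1,2).astype(float),K,np.array([s['k1'],0,0,0.])).reshape(h,w,2)
    z=s['range_z'][...,None]
    X=np.concatenate([p*z,z],-1)
    P=(X-np.array(s['t']))@np.array(s['R'])
    P[s['range_z']==0]=np.nan
    return P
def st():
    s=status.state(); print({k:np.round(s[k],3).tolist() for k in ('clock','tool_pos','eef_rot','force','width','gripper_force','joint_pos')})
    print(np.round(Ro.from_quat(s['eef_rot']).as_matrix(),3).tolist()); return s
E
python3 - <<'E'
from h import *
for n in ('scene','top'):
    s=snap(n,n+'0.png'); np.save(n+'0.npy',cloud(s)); print(n,s['fx'],s['k1'],np.round(s['R'],2).tolist(),np.round(s['t'],3))
st()
E
```

```text
pics
scene 421.22796192153385 -0.044788573569363874 [[-0.74, 0.68, 0.0], [0.52, 0.57, -0.64], [-0.43, -0.47, -0.77]] [ 0.402 -0.207  1.398]
top 520.8828224467691 -0.16979496397178737 [[-0.02, -1.0, 0.02], [-0.99, 0.02, -0.14], [0.14, -0.02, -0.99]] [0.039 0.627 1.165]
{'clock': 0.1, 'tool_pos': [0.196, 0.514, 0.212], 'eef_rot': [0.181, 0.984, -0.001, -0.0], 'force': [-0.12, 0.236, 1.041], 'width': 0.086, 'gripper_force': 0.0, 'joint_pos': [1.207, 0.087, 0.175, 1.66, 0.0, 1.571]}
[[-0.935, 0.356, -0.0], [0.356, 0.935, -0.001], [0.0, -0.001, -1.0]]
```

View pics/scene0.png

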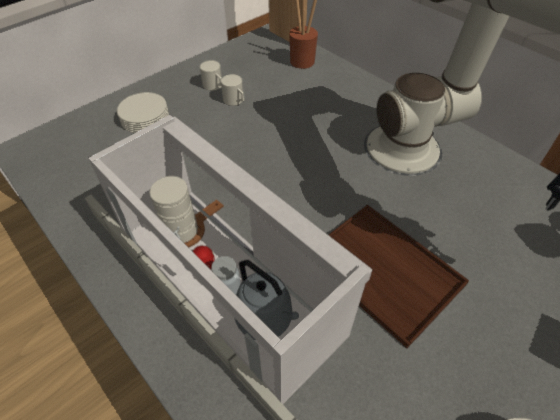

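View pics/top0.png

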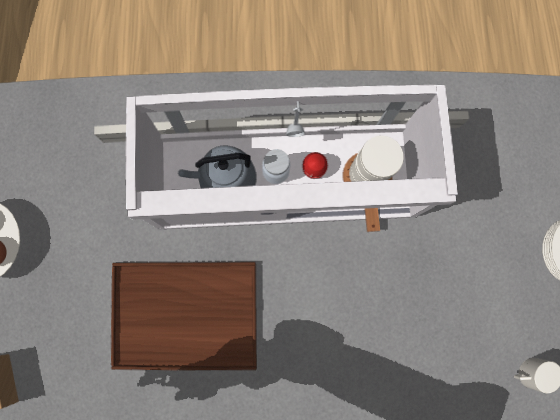

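The scene view shows the stack at (173,210) and the handle tip at (213,208). In the top view the handle sticks out at (372,219), the tray spans (113–256, 262–369), and the stack's top is at (382,157).

Run:
```python
from h import *
P=np.load('top0.npy'); im=cv2.imread('pics/top0.png').astype(int)
R=lambda a,b,c,d:(slice(a,b),slice(c,d))
br=(im[...,2]-im[...,0]>35)
def mr(name,m,off):
    ys,xs=np.nonzero(m); Q=P[m]; 
    r=cv2.minAreaRect((Q[:,:2]*1000).astype(np.float32)); print(name,len(Q),np.nanmedian(Q,0).round(4),'rect',np.round(cv2.boxPoints(r),0).tolist())
Z=P[...,2]
m=np.zeros(Z.shape,bool); m[200:240,355:390]=1
mr('handle',m&br&(Z>.02)&(Z<.05),0)
for u,v in [(366,209),(379,209),(366,229),(379,229),(372,219)]: print((u,v),P[v,u].round(4))
m[:]=0; m[130:185,350:410]=1; mm=m&(abs(Z-.198)<.012)
Q=(P[mm][:,:2]*1000).astype(np.float32); print('top caddy',cv2.minEnclosingCircle(Q),np.median(Z[mm]),len(Q))
m[:]=0; m[250:385,100:270]=1
mr('tray',m&(Z>.004)&(Z<.03),0); print(np.median(Z[280:350,150:220]))
m[:]=0; m[80:235,120:465]=1
mr('cab',m&(Z>.28)&(Z<.32),0)
m[:]=0; m[140:180,300:330]=1; mm=m&br&(Z>.07)&(Z<.11); print('timer',np.nanmedian(P[mm],0))
# pelmet front edge
for u in (150,300,440):
  print(u,[(v,P[v,u].round(3).tolist()) for v in range(180,232,4)])
S=np.load('scene0.npy'); print('scene handle',S[208,213],S[206,216],S[212,208])
```

```text
handle 303 [ 0.6345 -0.1923  0.0363] rect [[606.0, -179.0], [608.0, -212.0], [663.0, -209.0], [661.0, -176.0]]
(366, 209) [ 0.6596 -0.1804  0.0307]
(379, 209) [ 0.6595 -0.2122  0.0285]
(366, 229) [ 0.6154 -0.1838  0.0019]
(379, 229) [ 0.6107 -0.2084  0.0353]
(372, 219) [ 0.6341 -0.1918  0.0399]
top caddy ((743.63232421875, -187.12257385253906), 45.19694137573242) 0.19824218448843334 1402
tray 15846 [0.4158 0.255  0.0091] rect [[255.0, 53.0], [574.0, 52.0], [576.0, 458.0], [257.0, 459.0]]
nan
cab 14398 [0.6603 0.0124 0.2917] rect [[611.0, 315.0], [629.0, -306.0], [864.0, -300.0], [846.0, 322.0]]
timer [ 0.75612739 -0.0572116   0.08707625]
150 [(180, [0.708, 0.3, 0.169]), (184, [0.698, 0.299, 0.172]), (188, [0.689, 0.299, 0.173]), (192, [0.656, 0.271, 0.293]), (196, [0.649, 0.271, 0.293]), (200, [0.641, 0.271, 0.292]), (204, [0.634, 0.271, 0.292]), (208, [0.627, 0.272, 0.289]), (212, [0.619, 0.271, 0.291]), (216, [0.613, 0.273, 0.283]), (220, [0.624, 0.302, 0.157]), (224, [0.623, 0.314, 0.102]), (228, [0.628, 0.337, 0.001])]
300 [(180, [0.732, -0.025, 0.032]), (184, [0.667, -0.008, 0.2
[... 171 characters left out ...]
-0.007, 0.29]), (212, [0.655, -0.024, 0.029]), (216, [0.646, -0.023, 0.027]), (220, [0.637, -0.023, 0.027]), (224, [0.631, -0.025, 0.002]), (228, [0.621, -0.024, 0.003])]
440 [(180, [0.671, -0.275, 0.293]), (184, [0.663, -0.275, 0.291]), (188, [0.656, -0.275, 0.289]), (192, [0.648, -0.274, 0.292]), (196, [0.64, -0.274, 0.291]), (200, [0.633, -0.273, 0.29]), (204, [0.63, -0.283, 0.26]), (208, [0.664, -0.372, 0.001]), (212, [0.654, -0.371, 0.001]), (216, [0.644, -0.371, 0.001]), (220, [0.634, -0.37, 0.001]), (224, [0.624, -0.368, 0.005]), (228, [0.614, -0.368, 0.002])]
scene handle [ 0.63583844 -0.18748357  0.03404232] [ 0.62427858 -0.18924754  0.03192845] [ 0.65384677 -0.18725636  0.03138644]
```

```bash
cat >> h.py <<'E'
def go(p,tilt,yaw,flip=0):
    """rows info: tool-frame shift(mm) and rotvec(deg) to TCP pose p; tool leans back by tilt about its y, heading yaw (deg)"""
    s=status.state(); c=Ro.from_quat(s['eef_rot'])
    a,b=np.radians([yaw,tilt]); z=np.array([np.sin(b)*np.cos(a),np.sin(b)*np.sin(a),-np.cos(b)])
    y=np.array([-np.sin(a),np.cos(a),0])*(-1 if flip else 1); x=np.cross(y,z)
    T=Ro.from_matrix(np.stack([x,y,z],1))
    d=np.array(p)-s['tool_pos']
    print('clock',s['clock'],'shift now-frame',(c.inv().apply(d)*1000).round(1),'target-frame',(T.inv().apply(d)*1000).round(1),'rot',np.degrees((c.inv()*T).as_rotvec()).round(1),'j',np.round(s['joint_pos'],2))
E
python3 - <<'E'
from h import *
s=viewer.snapshot('top')
K=np.array([[s['fx'],0,s['cx']],[0,s['fy'],s['cy']],[0,0,1.]])
R=np.array(s['R']);t=np.array(s['t'])
for u,v in [(113,262.5),(256,262),(257,369),(113,368)]:
    q=cv2.undistortPoints(np.array([[[u,v]]],float),K,np.array([s['k1'],0,0,0.]))[0,0]
    d=R.T@np.array([*q,1]); o=-R.T@t; print(o+d*(.022-o[2])/d[2])
E
python3 -m inch '[[0.8,[-20,-20,0],[0,0,-8]],[0.8,[-40,-40,0],[0,0,-8]]]' 80
python3 -c "
from h import *
st(); go([.53,-.2,.2],0,3.2); go([.53,-.2,.2],0,3.2,1)"
```

```text
[0.54426252 0.42036908 0.022     ]
[0.54026079 0.08193751 0.022     ]
[0.29331334 0.08410843 0.022     ]
[0.29759558 0.42008541 0.022     ]
clock: 0.4
tool_pos: [0.2371, 0.4402, 0.2121]
eef_rot: [0.039, 0.999, -0.0, -0.0]
force: [0.1, 0.1, 0.1]
width: 0.0685
gripper_force: 0.0
{'clock': 0.4, 'tool_pos': [0.237, 0.44, 0.212], 'eef_rot': [0.039, 0.999, -0.0, -0.0], 'force': [0.085, 0.114, 0.064], 'width': 0.068, 'gripper_force': 0.0, 'joint_pos': [1.077, -0.032, 0.053, 1.657, 0.0, 1.154]}
[[-0.997, 0.077, -0.001], [0.077, 0.997, -0.001], [0.001, -0.001, -1.0]]
clock 0.4 shift now-frame [-341.5 -615.6   12.5] target-frame [-256.8 -655.5   12.1] rot [-0.1 -0.  -7.6] j [ 1.08 -0.03  0.05  1.66  0.    1.15]
clock 0.4 shift now-frame [-341.5 -615.6   12.5] target-frame [256.8 655.5  12.1] rot [-1.000e-01  1.000e-01  1.724e+02] j [ 1.08 -0.03  0.05  1.66  0.    1.15]
```

```bash
python3 -m inch '[[0.6,[0,0,0],[0,0,-7.6]],[0.6,[-23,-59,0],[0,0,0]],[0.6,[-23,-59,0],[0,0,0]],[0.6,[-23,-59,0],[0,0,0]],[0.6,[-23,-59,0],[0,0,0]],[0.6,[-23,-59,0],[0,0,0]],[0.6,[-23,-59,0],[0,0,0]],[0.6,[-23,-59,0],[0,0,0]],[0.6,[-23,-59,0],[0,0,0]],[0.6,[-23,-59,0],[0,0,0]],[0.6,[-23,-59,0],[0,0,0]],[0.6,[0,0,0],[0,0,0]]]'
python3 -c "
from h import *
go([.53,-.2,.15],30,3.2)"
```

```text
clock: 1.9
tool_pos: [0.4926, -0.1338, 0.2113]
eef_rot: [-0.022, 1.0, 0.0, -0.001]
force: [-1.5, 1.3, -0.2]
width: 0.0513
gripper_force: 0.0
clock 1.9 shift now-frame [-34.6 -67.8  61.2] target-frame [  1.6 -68.2  69.9] rot [ -0.2 -30.1  -0.7] j [-0.26 -0.01  0.08  1.66 -0.   -0.31]
```

```bash
python3 -m inch '[[0.75,[0,-20,0],[0,-10,0]],[0.75,[0,-20,0],[0,-10,0]],[0.75,[0,-15,0],[0,-10,-0.7]],[0.75,[0,0,20],[0,0,0]],[0.75,[0,0,20],[0,0,0]],[0.75,[0,0,0],[0,0,0]]]'
python3 -c "
from h import *
go([.578,-.1955,.107],30,3.2)
go([.618,-.1932,.038],30,3.2)"
```

```text
clock: 2.65
tool_pos: [0.514, -0.1832, 0.1767]
eef_rot: [-0.03, 0.966, 0.006, 0.258]
force: [-0.7, 0.2, 0.5]
width: 0.064
gripper_force: 0.0
clock 2.65 shift now-frame [-20.  -15.9  91.9] target-frame [-19.9 -15.9  92. ] rot [-0.1 -0.1  0.3] j [-0.48 -0.42 -0.44  1.09  0.26 -0.49]
clock 2.65 shift now-frame [-20.3 -15.7 171.7] target-frame [-20.1 -15.8 171.8] rot [-0.1 -0.1  0.3] j [-0.48 -0.42 -0.44  1.09  0.26 -0.49]
```

```bash
python3 -m inch '[[0.75,[-10,-8,20],[0,0,0]],[0.75,[-10,-8,40],[0,0,0]],[0.75,[0,0,40],[0,0,0]],[0.75,[0,0,37],[0,0,0]],[0.75,[0,0,0],[0,0,0]]]'
python3 - <<'E'
from h import *
go([.618,-.1932,.038],30,3.2)
a=snap('scene')['img'];b=snap('top')['img']
c=[cv2.resize(a[160:260,140:260],None,fx=4,fy=4),cv2.resize(b[160:260,320:420],None,fx=4,fy=4)]
cv2.imwrite('pics/g1.png',np.hstack([x[:400] for x in c])[:,:800,::-1])
E
```

```text
clock: 3.28
tool_pos: [0.6005, -0.1944, 0.0669]
eef_rot: [-0.03, 0.966, 0.006, 0.257]
force: [-0.7, 0.4, -0.2]
width: 0.064
gripper_force: 0.0
clock 3.275 shift now-frame [-0.9  0.2 33.8] target-frame [-0.7  0.2 33.8] rot [ 0.  -0.3  0.3] j [-0.42 -0.19 -0.48  0.81  0.23 -0.43]
```

```bash
python3 -c "
import cv2;i=cv2.imread('pics/g1.png');print(i.shape)"
```

```text
(400, 800, 3)
```

View pics/g1.png

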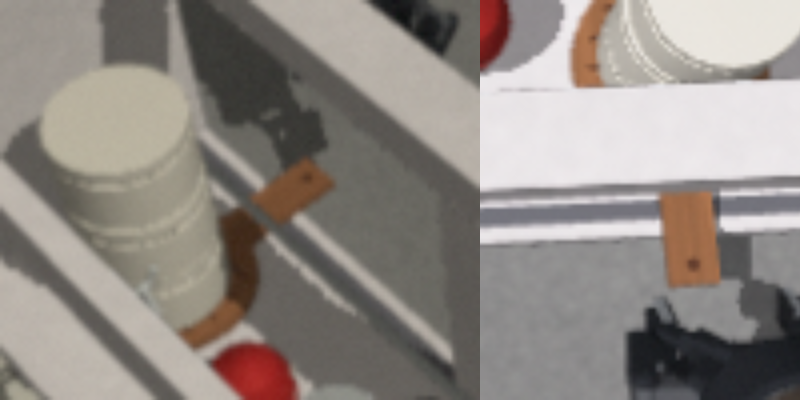

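The handle sits at crop (692,240) in the top view with a yaw of about 4–5°. One fingertip is visible at (655,310) and the other is cut off, so I need to check lateral centring with the depth.

Run:
```python
from h import *
s=snap('top'); P=cloud(s); im=s['img'].astype(int)
br=(im[...,0]-im[...,2]>35)
cv2.imwrite('pics/g2.png',cv2.resize(s['img'][190:290,330:430],None,fx=5,fy=5,interpolation=cv2.INTER_NEAREST)[:,:,::-1])
for v in range(208,232,4):
    r=[u for u in range(355,395) if br[v,u] and .02<P[v,u,2]<.05]
    if r: print(v,r[0],r[-1],P[v,r[0]].round(4),P[v,r[-1]].round(4))
```

```text
208 367 377 [ 0.6608 -0.1815  0.0379] [ 0.6609 -0.2061  0.035 ]
212 365 377 [ 0.6508 -0.1757  0.0412] [ 0.6509 -0.2051  0.0374]
216 366 378 [ 0.6422 -0.1788  0.0349] [ 0.6417 -0.2074  0.0354]
220 366 378 [ 0.6323 -0.1778  0.0379] [ 0.6321 -0.207   0.0353]
224 366 379 [ 0.6235 -0.1784  0.0328] [ 0.6224 -0.2086  0.0367]
228 367 379 [ 0.6135 -0.1796  0.0367] [ 0.6132 -0.2087  0.0343]
```

View pics/g2.png

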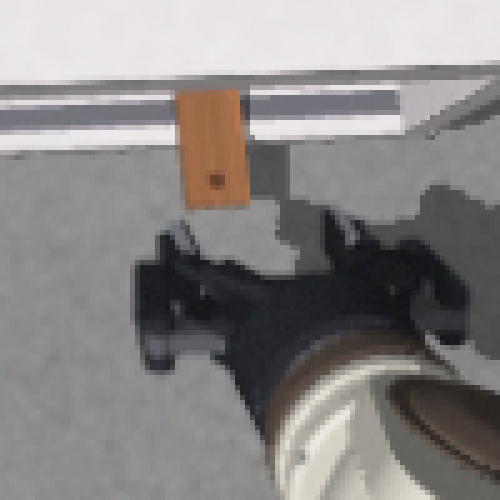

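The fingertips are at crop (180,235) and (345,225), midpoint about px 382, against the handle at px 373. The offset looks like 1–2 cm, so I'll check it by depth.

Run:
```python
from h import *
s=st()
P=cloud(snap('top'))
for v in (232,234,236,238,241):
    print(v,[(u,*(P[v,u]*1000).round(0).astype(int).tolist()) for u in list(range(360,372,2))+list(range(392,408,2)) if P[v,u,2]>.02])
p=np.array(s['tool_pos']);c=Ro.from_quat(s['eef_rot'])
for sy in (-1,1): print(p+c.apply([0,sy*.032,.017]))
S=cloud(snap('scene'))
m=(S[...,2]>.03)&(S[...,0]>.57)&(S[...,0]<.64)&(S[...,1]<-.13)&(S[...,1]>-.27)&(S[...,2]<.1)
print((S[m]*1000).round(0).astype(int)[:60].tolist())
```

```text
{'clock': 3.425, 'tool_pos': [0.602, -0.196, 0.072], 'eef_rot': [-0.029, 0.965, 0.005, 0.26], 'force': [0.008, -0.565, 0.492], 'width': 0.064, 'gripper_force': 0.0, 'joint_pos': [-0.425, -0.194, -0.476, 0.813, 0.231, -0.429]}
[[-0.863, -0.059, 0.501], [-0.054, 0.998, 0.025], [-0.502, -0.006, -0.865]]
232 [(396, 594, -230, 111), (398, 595, -236, 105)]
234 [(364, 592, -159, 103), (366, 592, -164, 104), (396, 590, -230, 108), (398, 589, -233, 116), (400, 590, -239, 108)]
236 [(364, 587, -158, 108), (366, 586, -162, 113), (396, 585, -230, 110), (398, 583, -230, 126), (400, 583, -234, 128), (402, 584, -241, 117)]
238 [(362, 582, -153, 111), (364, 582, -157, 111), (366, 581, -159, 125), (368, 581, -164, 125), (396, 581, -231, 104), (398, 580, -232, 117), (400, 578, -231, 138), (402, 578, -235, 139), (404, 577, -239, 141)]
241 [(362, 575, -152, 117), (364, 573, -152, 138), (366, 572, -155, 143), (368, 573, -160, 140), (370, 573, -165, 139), (396, 575, -231, 101), (398, 569, -221, 160), (400, 569, -225, 161), (402, 568, -228, 167), (404, 570, -237, 149), (406, 570, -242, 145)]
[ 0.61223917 -
[... 382 characters left out ...]
5], [619, -196, 35], [617, -194, 34], [614, -194, 33], [613, -190, 35], [610, -189, 34], [633, -205, 34], [631, -203, 34], [629, -201, 34], [629, -196, 38], [626, -196, 36], [624, -194, 37], [622, -192, 36], [619, -190, 36], [617, -190, 34], [615, -187, 36], [611, -187, 32], [637, -205, 33], [634, -199, 35], [631, -199, 33], [630, -195, 35], [627, -194, 35], [624, -194, 33], [624, -190, 35], [622, -186, 37], [620, -184, 37], [618, -183, 36], [616, -180, 38], [613, -179, 36], [611, -179, 35], [639, -202, 33], [639, -197, 37], [636, -196, 36], [634, -194, 35], [632, -193, 35], [629, -192, 33], [628, -189, 35], [625, -188, 34], [624, -185, 35], [623, -180, 38], [619, -182, 34], [617, -179, 35]]
```

Run:
```python
from h import *
for i in range(4):
    print(status.state()['tool_pos']); viewer.snapshot('top')
go([.618,-.1932,.038],30,3.2)
```

```text
[ 0.60191689 -0.19621006  0.07212336]
[ 0.60182968 -0.19621072  0.07183441]
[ 0.60170695 -0.19618458  0.07148045]
[ 0.60159865 -0.19613014  0.07109805]
clock 3.725 shift now-frame [ 2.   2.1 36.7] target-frame [ 2.   2.  36.7] rot [-0.2  0.1  0.3] j [-0.42 -0.19 -0.48  0.81  0.23 -0.43]
```

```bash
python3 -m inch '[[0.75,[1,1,12],[0,0,0]],[0.75,[1,1,12],[0,0,0]],[0.75,[0,0,10],[0,0,0]],[0.75,[0,0,0],[0,0,0]],[0.75,[0,0,0],[0,0,0]],[0.75,[0,0,0],[0,0,0]]]' 
python3 -c "
from h import *
go([.618,-.1932,.038],30,3.2)"
```

```text
clock: 4.47
tool_pos: [0.6167, -0.1932, 0.0397]
eef_rot: [-0.029, 0.965, 0.005, 0.259]
force: [-0.4, -0.1, -0.5]
width: 0.0636
gripper_force: 0.0
clock 4.475 shift now-frame [-0.3 -0.   2.2] target-frame [-0.3 -0.   2.2] rot [-0.2  0.   0.3] j [-0.41 -0.14 -0.49  0.74  0.22 -0.41]
```

```bash
python3 -m inch '[[0.5,[0,0,1],[0,0,0]],[0.3,[0,0,0],[0,0,0]],[0.1,[0,0,0],[0,0,0]],[0,[0,0,0],[0,0,0]],[0,[0,0,0],[0,0,0]],[0,[0,0,0],[0,0,0]],[0,[0,0,0],[0,0,0]],[0,[0,0,0],[0,0,0]],[0,[0,0,0],[0,0,0]]]' 90
python3 -c "
from h import *
go([.638-.25,-.206,.038],30,3.2)"
```

```text
clock: 5.6
tool_pos: [0.617, -0.193, 0.0384]
eef_rot: [-0.029, 0.965, 0.005, 0.259]
force: [-1.5, -0.8, -0.5]
width: -0.0001
gripper_force: 0.0
clock 5.6 shift now-frame [ 198.8    0.6 -114.4] target-frame [ 1.988e+02 -1.000e-01 -1.144e+02] rot [-0.2 -0.   0.3] j [-0.41 -0.14 -0.49  0.74  0.22 -0.41]
```

Run:
```python
from h import *
a=snap('scene')['img'];b=snap('top')['img']
cv2.imwrite('pics/g3.png',np.hstack([cv2.resize(x,(400,400),interpolation=cv2.INTER_CUBIC) for x in (a[160:250,170:260],b[185:265,340:420])])[:,:,::-1])
```

```text
(no output)
```

View pics/g3.png

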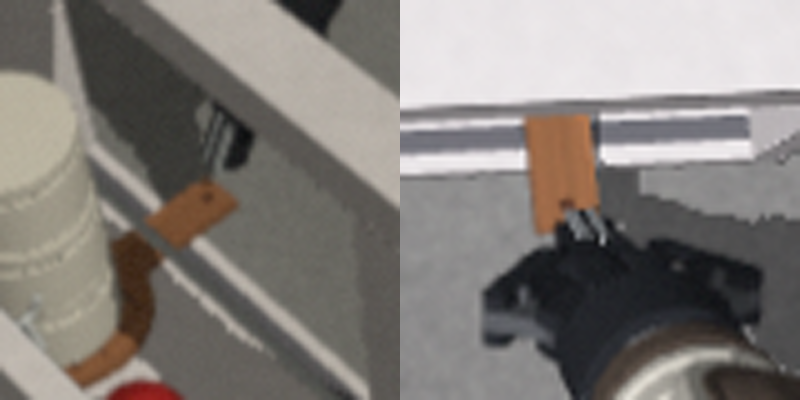

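The fingers are shut above the handle: the tips show at (207,175) left and (590,225) right, and the handle is untouched. I'll measure the tip height.

Run:
```python
from h import *
s=status.state();p=np.array(s['tool_pos']);c=Ro.from_quat(s['eef_rot'])
for n in ('top','scene'):
    sn=snap(n);P=cloud(sn);br=(sn['img'][...,0].astype(int)-sn['img'][...,2]>30)
    L=(P-p)@c.as_matrix()  # tool frame
    m=(abs(L[...,0])<.02)&(abs(L[...,1])<.025)&(L[...,2]>-.06)&(L[...,2]<.03)&~br
    q=L[m]; q=q[np.argsort(-q[:,2])]; w=P[m][np.argsort(-L[m][:,2])]
    print(n,len(q)); print((q[:14]*1000).round(0).astype(int).tolist()); print((w[:14]*1000).round(0).astype(int).tolist())
```

```text
top 103
[[15, 24, 30], [-20, 22, 28], [-8, -24, 27], [-9, 15, 27], [-17, 20, 27], [-19, -21, 26], [-10, 23, 26], [-20, -23, 24], [-18, -23, 23], [-18, 16, 23], [-16, 18, 23], [-13, -20, 23], [-10, -20, 22], [-16, -20, 22]]
[[618, -169, 5], [646, -169, 24], [639, -216, 19], [637, -177, 19], [644, -171, 24], [648, -212, 25], [637, -169, 20], [648, -214, 28], [645, -214, 27], [643, -175, 27], [641, -173, 26], [641, -212, 25], [638, -212, 24], [643, -212, 28]]
scene 140
[[-19, 15, 26], [-17, 21, 25], [-14, 22, 25], [-16, -24, 24], [-16, 20, 23], [-20, 19, 23], [-18, 16, 22], [-17, -25, 21], [-7, 16, 17], [-5, 16, 14], [2, 17, 12], [6, 15, 10], [6, 18, 5], [12, 6, -17]]
[[646, -176, 26], [643, -170, 25], [641, -169, 23], [645, -215, 26], [642, -172, 26], [645, -172, 28], [642, -175, 28], [644, -216, 28], [631, -176, 27], [628, -176, 29], [621, -176, 27], [616, -178, 26], [614, -175, 31], [598, -188, 47]]
```

Run:
```python
from h import *
s=status.state();p=np.array(s['tool_pos']);c=Ro.from_quat(s['eef_rot']); print(p)
for n in ('top','scene'):
    sn=snap(n);P=cloud(sn);br=(sn['img'][...,0].astype(int)-sn['img'][...,2]>20)
    L=(P-p)@c.as_matrix()
    m=(abs(L[...,0])<.03)&(abs(L[...,1])<.022)&(L[...,2]>-.1)&(P[...,2]>.038)&~br
    o=np.argsort(-L[m][:,2]); v,u=np.nonzero(m)
    for i in o[:14]: print(n,u[i],v[i],(L[m][i]*1000).round(0).astype(int).tolist(),(P[m][i]*1000).round(0).astype(int).tolist(),sn['img'][v[i],u[i]].tolist())
```

```text
[ 0.61702183 -0.19304643  0.03836114]
top 373 227 [-9, 5, -24] [612, -188, 63] [117, 110, 108]
top 374 227 [-9, 2, -24] [612, -191, 64] [110, 104, 104]
top 375 227 [-9, 0, -25] [612, -193, 64] [84, 86, 89]
top 377 227 [-9, -4, -26] [612, -197, 65] [98, 99, 104]
top 373 229 [-5, 5, -26] [608, -188, 63] [71, 71, 74]
top 377 228 [-7, -4, -28] [609, -197, 66] [59, 61, 64]
top 380 229 [-4, -11, -29] [607, -204, 66] [81, 82, 86]
top 376 227 [-10, -1, -29] [611, -194, 69] [31, 32, 34]
top 373 228 [-8, 6, -29] [609, -187, 68] [115, 113, 114]
top 378 227 [-10, -6, -29] [611, -199, 69] [108, 110, 114]
top 381 229 [-4, -13, -29] [607, -206, 66] [23, 26, 27]
top 382 229 [-5, -15, -31] [607, -208, 68] [47, 48, 50]
top 374 228 [-10, 4, -33] [609, -189, 72] [112, 114, 118]
top 371 230 [-5, 11, -33] [605, -182, 70] [54, 43, 40]
scene 219 199 [-5, 7, -17] [613, -186, 56] [109, 109, 103]
scene 223 198 [11, 6, -17] [598, -188, 47] [88, 87, 81]
scene 215 196 [-7, -9, -17] [615, -202, 57] [64, 64, 61]
scene 220 199 [-3, 9, -18] [610, -185, 55] [105, 104, 99]
scene 217 198 [-9, 2, -18] [616, -191, 58] [67, 66, 62]
scene 218 198 [-7, 4, -18] [613, -189, 58] [93, 93, 89]
scene 216 197 [-9, -2, -19] [616, -195, 59] [58, 58, 56]
scene 220 198 [-4, 8, -21] [609, -185, 58] [92, 92, 87]
scene 219 198 [-7, 7, -21] [612, -186, 60] [106, 106, 101]
scene 217 197 [-12, 3, -22] [616, -190, 64] [58, 58, 55]
scene 222 198 [-1, 13, -23] [606, -181, 59] [79, 79, 75]
scene 216 196 [-14, 0, -24] [617, -193, 66] [64, 64, 62]
scene 218 197 [-12, 7, -25] [615, -186, 66] [93, 93, 89]
scene 221 198 [-7, 14, -25] [610, -179, 64] [78, 79, 76]
```

Both cameras put the fingertips at z ≈ 0.055, about 35 mm short along tool z of where the stated TCP says. I trust the cameras, so I'll open, advance 25 mm, and check again.

```bash
python3 -m inch '[[0.7,[0,0,0],[0,0,0]],[0.7,[0,0,0],[0,0,0]],[0.7,[0,0,0],[0,0,0]],[0.7,[0,0,0],[0,0,0]],[0.7,[0,0,0],[0,0,0]],[0.7,[0,0,9],[0,0,0]],[0.7,[0,0,8],[0,0,0]],[0.7,[0,0,8],[0,0,0]],[0.7,[0,0,0],[0,0,0]],[0.7,[0,0,0],[0,0,0]]]'
python3 - <<'E'
from h import *
s=status.state();p=np.array(s['tool_pos']);c=Ro.from_quat(s['eef_rot']); print(p)
for n in ('top','scene'):
    sn=snap(n,n+'4.png');P=cloud(sn);br=(sn['img'][...,0].astype(int)-sn['img'][...,2]>20)
    L=(P-p)@c.as_matrix()
    m=(abs(L[...,0])<.02)&(abs(L[...,1])<.06)&(L[...,2]>-.1)&(P[...,2]>.038)&~br
    o=np.argsort(-L[m][:,2])
    print(n,[((L[m][i]*1000).round(0).astype(int).tolist(),(P[m][i]*1000).round(0).astype(int).tolist()) for i in o[:10]])
E
```

```text
clock: 7.15
tool_pos: [0.6295, -0.1924, 0.0167]
eef_rot: [-0.029, 0.965, 0.005, 0.259]
force: [0.3, -0.3, 0.3]
width: 0.0599
gripper_force: 0.0
[ 0.62951843 -0.1924286   0.01668251]
top [([-5, -32, -23], [624, -225, 39]), ([-4, -31, -27], [621, -224, 43]), ([3, -31, -29], [615, -224, 40]), ([-2, -31, -29], [619, -224, 43]), ([-8, 36, -30], [620, -157, 46]), ([7, -31, -31], [610, -224, 40]), ([-4, 41, -31], [615, -152, 46]), ([-8, -32, -32], [623, -225, 48]), ([-4, 37, -33], [615, -157, 47]), ([-9, 34, -33], [619, -159, 50])]
scene [([-7, -30, -22], [626, -223, 40]), ([-5, -28, -23], [624, -221, 40]), ([-8, -34, -23], [627, -227, 41]), ([-6, 37, -24], [620, -156, 41]), ([-3, 38, -25], [618, -155, 40]), ([-5, -29, -26], [623, -222, 42]), ([-3, -28, -26], [620, -221, 41]), ([-11, 33, -27], [624, -159, 45]), ([0, -31, -27], [618, -224, 41]), ([-10, -34, -27], [626, -226, 46])]
```

```bash
python3 -m inch '[[0.7,[3,0,6],[0,0,0]],[0.7,[0,0,6],[0,0,0]],[0.7,[0,0,0],[0,0,0]],[0.5,[0,0,0],[0,0,0]],[0.3,[0,0,0],[0,0,0]],[0.1,[0,0,0],[0,0,0]],[0,[0,0,0],[0,0,0]],[0,[0,0,0],[0,0,0]],[0,[0,0,0],[0,0,0]]]' 90
python3 - <<'E'
from h import *
s=st();p=np.array(s['tool_pos']);c=Ro.from_quat(s['eef_rot'])
a=snap('scene')['img'];b=snap('top')['img']
cv2.imwrite('pics/g4.png',np.hstack([cv2.resize(x,(400,400),interpolation=cv2.INTER_CUBIC) for x in (a[160:250,170:260],b[185:265,340:420])])[:,:,::-1])
E
```

```text
clock: 8.38
tool_pos: [0.633, -0.1924, 0.0054]
eef_rot: [-0.029, 0.965, 0.005, 0.259]
force: [-5.8, 0.4, 5.7]
width: 0.0275
gripper_force: 89.0
{'clock': 8.375, 'tool_pos': [0.633, -0.192, 0.005], 'eef_rot': [-0.029, 0.965, 0.005, 0.259], 'force': [-5.802, 0.402, 5.688], 'width': 0.028, 'gripper_force': 88.972, 'joint_pos': [-0.394, -0.077, -0.506, 0.661, 0.216, -0.401]}
[[-0.864, -0.059, 0.5], [-0.054, 0.998, 0.025], [-0.5, -0.005, -0.866]]
```

View pics/g4.png

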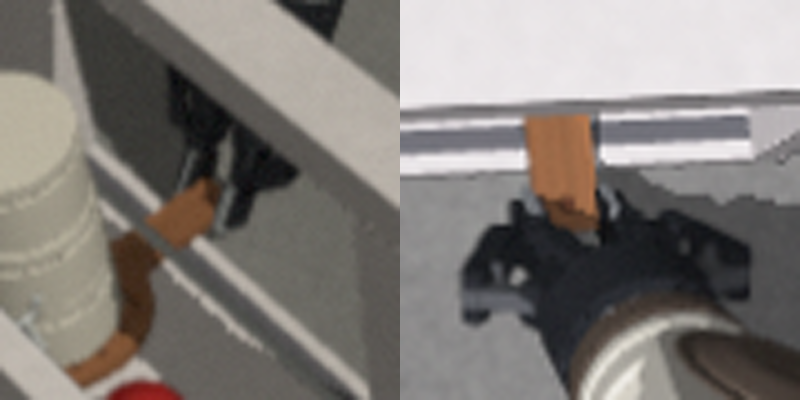

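The handle is now gripped: width is 28 mm, grip 89 N, and the pads show at (200,195) and (560,205). Now I'll start the pull.

```bash
python3 -m inch '[[0,[3.5,0,-3],[0,0,0]],[0,[7,0,-4],[0,0,0]],[0,[8.7,0,-5],[0,0,0]],[0,[8.7,0,-5],[0,0,0]],[0,[8.7,0,-5],[0,0,0]],[0,[0,0,0],[0,0,0]]]'
python3 - <<'E'
from h import *
st(); s=snap('top'); P=cloud(s)
im=s['img'].astype(int);Z=P[...,2]; m=np.zeros(Z.shape,bool); m[125:195,345:415]=1; mm=m&(abs(Z-.196)<.016)
print('top caddy',cv2.minEnclosingCircle((P[mm][:,:2]*1000).astype(np.float32)),np.median(Z[mm]),np.linalg.lstsq(np.c_[P[mm][:,:2],np.ones(mm.sum())],Z[mm],rcond=None)[0])
br=(im[...,0]-im[...,2]>35)&(Z>.02)&(Z<.06); br[:195]=0; br[245:]=0; br[:,:350]=0; br[:,400:]=0
print('handle',len(P[br]),P[br].min(0),P[br].max(0),np.median(P[br],0))
E
```

```text
clock: 9.22
tool_pos: [0.5893, -0.1949, 0.0056]
eef_rot: [-0.029, 0.966, 0.005, 0.259]
force: [-0.2, 0.5, -1.0]
width: 0.0277
gripper_force: 90.0
{'clock': 9.225, 'tool_pos': [0.589, -0.195, 0.006], 'eef_rot': [-0.029, 0.966, 0.005, 0.259], 'force': [-0.181, 0.467, -1.047], 'width': 0.028, 'gripper_force': 89.998, 'joint_pos': [-0.433, -0.173, -0.59, 0.682, 0.234, -0.436]}
[[-0.864, -0.059, 0.499], [-0.053, 0.998, 0.025], [-0.5, -0.005, -0.866]]
top caddy ((721.3211059570312, -188.709716796875), 45.31892776489258) 0.19847728441009815 [ 0.00310858 -0.02140363  0.19194202]
handle 632 [ 0.57511272 -0.23835267  0.02950814] [ 0.66334086 -0.14408004  0.04415307] [ 0.63243368 -0.19311179  0.03630776]
```

```bash
python3 -m inch '[[0,[6,0,-3.5],[0,0,0]],[0,[8.7,0,-5],[0,0,0]],[0,[8.7,0,-5],[0,0,0]],[0,[8.7,0,-5],[0,0,0]],[0,[8.7,0,-5],[0,0,0]],[0,[8.7,0,-5],[0,0,0]],[0,[8.7,0,-5],[0,0,0]],[0,[8.7,0,-5],[0,0,0]],[0,[8.7,0,-5],[0,0,0]],[0,[8.7,0,-5],[0,0,0]],[0,[8.7,0,-5],[0,0,0]],[0,[0,0,0],[0,0,0]]]'
python3 - <<'E'
from h import *
s=st(); s=snap('top'); P=cloud(s)
im=s['img'].astype(int);Z=P[...,2]; m=np.zeros(Z.shape,bool); m[125:195,345:415]=1; mm=m&(abs(Z-.194)<.016)
print('top caddy',cv2.minEnclosingCircle((P[mm][:,:2]*1000).astype(np.float32)),np.median(Z[mm]),np.linalg.lstsq(np.c_[P[mm][:,:2],np.ones(mm.sum())],Z[mm],rcond=None)[0])
br=(im[...,0]-im[...,2]>35)&(Z>.01)&(Z<.07); br[:195]=0; br[300:]=0; br[:,:340]=0; br[:,420:]=0
Q=P[br];print('trivet',len(Q),np.linalg.lstsq(np.c_[Q[:,:2],np.ones(len(Q))],Q[:,2],rcond=None)[0],np.median(Q,0))
E
```

```text
clock: 10.78
tool_pos: [0.4825, -0.2013, 0.0053]
eef_rot: [-0.029, 0.966, 0.005, 0.259]
force: [-0.8, -0.3, 0.0]
width: 0.0277
gripper_force: 90.0
{'clock': 10.775, 'tool_pos': [0.482, -0.201, 0.005], 'eef_rot': [-0.029, 0.966, 0.005, 0.259], 'force': [-0.844, -0.336, 0.021], 'width': 0.028, 'gripper_force': 89.982, 'joint_pos': [-0.563, -0.415, -0.769, 0.776, 0.291, -0.557]}
[[-0.865, -0.058, 0.499], [-0.053, 0.998, 0.025], [-0.5, -0.005, -0.866]]
top caddy ((737.7174072265625, -189.02285766601562), 45.59292984008789) 0.19392004192368725 [-0.07821868 -0.03146345  0.24532314]
trivet 2418 [-0.00020598  0.0001178   0.03662748] [ 0.58093807 -0.19771683  0.03649644]
```

```bash
python3 -m inch '[[0,[6,0,-3.5],[0,0,0]],[0,[8.7,0,-5],[0,0,0]],[0,[8.7,0,-5],[0,0,0]],[0,[8.7,0,-5],[0,0,0]],[0,[8.7,0,-5],[0,0,0]],[0,[8.7,0,-5],[0,0,0]],[0,[3,0,-3],[0,0,0]],[0,[0,0,0],[0,0,0]],[0,[0,0,0],[0,0,0]]]'
cat >> h.py <<'E'
def look(reg=(195,330,300,440),f=None):
    st(); s=snap('top',f); P=cloud(s)
    im=s['img'].astype(int);Z=P[...,2]; m=np.zeros(Z.shape,bool); m[125:195,345:415]=1; mm=m&(abs(Z-.194)<.016)
    print('top caddy',cv2.minEnclosingCircle((P[mm][:,:2]*1000).astype(np.float32)),np.median(Z[mm]),np.linalg.lstsq(np.c_[P[mm][:,:2],np.ones(mm.sum())],Z[mm],rcond=None)[0])
    br=(im[...,0]-im[...,2]>35)&(Z>.005)&(Z<.2); k=np.zeros_like(br); k[reg[0]:reg[1],reg[2]:reg[3]]=1; br&=k
    Q=P[br];print('trivet',len(Q),np.linalg.lstsq(np.c_[Q[:,:2],np.ones(len(Q))],Q[:,2],rcond=None)[0],np.median(Q,0), Q.min(0),Q.max(0))
    return s,P
E
python3 -c "
from h import *
look(f='t5.png')"
```

```text
clock: 11.95
tool_pos: [0.4223, -0.2048, 0.0066]
eef_rot: [-0.029, 0.965, 0.005, 0.259]
force: [0.7, 0.5, -1.5]
width: 0.0277
gripper_force: 90.0
{'clock': 11.95, 'tool_pos': [0.422, -0.205, 0.007], 'eef_rot': [-0.029, 0.965, 0.005, 0.259], 'force': [0.692, 0.459, -1.455], 'width': 0.028, 'gripper_force': 89.994, 'joint_pos': [-0.665, -0.553, -0.847, 0.865, 0.334, -0.656]}
[[-0.864, -0.059, 0.5], [-0.054, 0.998, 0.025], [-0.5, -0.005, -0.866]]
top caddy ((738.07080078125, -188.93194580078125), 45.839698791503906) 0.19395035974573255 [-0.0854999  -0.0309017   0.25080179]
trivet 2407 [-0.01591042 -0.00067864  0.04443723] [ 0.52055304 -0.20105731  0.0364899 ] [ 0.39815228 -0.25900685  0.00865065] [ 0.58786308 -0.13966368  0.0454273 ]
```

View pics/t5.png

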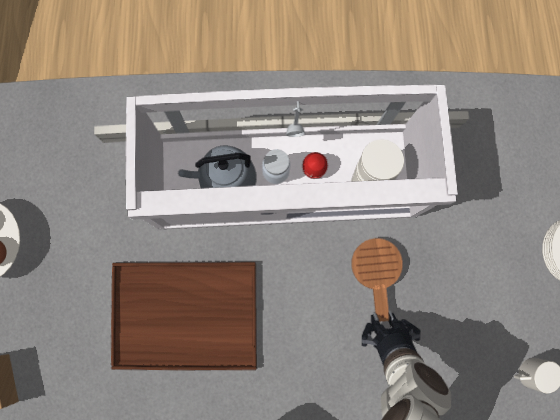

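The trivet is clear of the stack, blade at (377,264), held level. The stack leans back about 5° against the rail. I'll lift and turn it toward the tray.

```bash
python3 -m inch '[[0,[-5,0,-8.7],[0,0,0]],[0,[-10,0,-17.3],[0,0,0]],[0,[-10,0,-17.3],[0,0,0]],[0,[-5,0,-8.7],[-1.5,0,-2.6]],[0,[0,0,0],[-4,0,-6.93]],[0,[0,0,0],[-4,0,-6.93]],[0,[0,0,0],[-4,0,-6.93]],[0,[0,0,0],[-4,0,-6.93]],[0,[0,0,0],[-4,0,-6.93]],[0,[0,0,0],[-4,0,-6.93]],[0,[0,0,0],[-4,0,-6.93]],[0,[0,0,0],[0,0,0]]]'
python3 - <<'E'
from h import *
go([.375,.19,.066],30,63)
look()
E
```

```text
clock: 13.5
tool_pos: [0.423, -0.2051, 0.0664]
eef_rot: [-0.501, 0.827, 0.132, 0.22]
force: [-0.2, -0.0, -1.4]
width: 0.0276
gripper_force: 90.0
clock 13.5 shift now-frame [-284.8  225.5  162.6] target-frame [-285.8  222.1  165.5] rot [-0.4 -0.3 -0.5] j [-0.76  0.01 -0.27  1.45  0.5  -1.89]
{'clock': 13.5, 'tool_pos': [0.423, -0.205, 0.066], 'eef_rot': [-0.501, 0.827, 0.132, 0.22], 'force': [-0.185, -0.044, -1.404], 'width': 0.028, 'gripper_force': 89.954, 'joint_pos': [-0.764, 0.005, -0.273, 1.449, 0.497, -1.894]}
[[-0.401, -0.886, 0.232], [-0.77, 0.463, 0.439], [-0.496, -0.002, -0.868]]
top caddy ((738.2814331054688, -188.7362823486328), 45.670806884765625) 0.19374998998113102 [-0.08654067 -0.02973838  0.2517965 ]
trivet 2746 [-0.01812891 -0.01524808  0.10234017] [ 0.4620988  -0.11807712  0.09584307] [ 0.40311358 -0.23154009  0.00517242] [ 0.53005334 -0.04973532  0.11808075]
```

```bash
python3 -m inch '[[0,[-13,10,7.3],[0,0,0]],[0,[-26,20.5,14.8],[0,0,0]],[0,[-26,20.5,14.8],[0,0,0]],[0,[-26,20.5,14.8],[0,0,0]],[0,[-26,20.5,14.8],[0,0,0]],[0,[-26,20.5,14.8],[0,0,0]],[0,[-26,20.5,14.8],[0,0,0]],[0,[-26,20.5,14.8],[0,0,0]],[0,[-26,20.5,14.8],[0,0,0]],[0,[-26,20.5,14.8],[0,0,0]],[0,[-26,20.5,14.8],[0,0,0]],[0,[-13,10,7.3],[0,0,0]]]'
python3 -m inch '[[0,[0,0,0],[0,0,0]],[0,[0,0,0],[0,0,0]],[0,[0,0,0],[0,0,0]]]'
python3 - <<'E'
from h import *
go([.375,.19,.066],30,63)
s,P=look((230,400,90,280),'t6.png')
# pts above rim
m=np.zeros(P.shape[:2],bool); m[230:400,90:280]=1
im=s['img'].astype(int); m&=(P[...,2]>.05)&(P[...,2]<.13)&(im[...,0]-im[...,2]>35)
Q=P[m];print(len(Q),np.linalg.lstsq(np.c_[Q[:,:2],np.ones(len(Q))],Q[:,2],rcond=None)[0],np.median(Q,0),Q.min(0),Q.max(0))
E
```

```text
clock: 15.05
tool_pos: [0.3734, 0.1933, 0.0665]
eef_rot: [-0.501, 0.826, 0.132, 0.221]
force: [0.3, 0.1, -2.1]
width: 0.0274
gripper_force: 90.0
clock: 15.42
tool_pos: [0.3751, 0.1907, 0.0665]
eef_rot: [-0.5, 0.827, 0.132, 0.22]
force: [-0.3, 0.3, -2.3]
width: 0.0276
gripper_force: 90.0
clock 15.425 shift now-frame [ 0.8 -0.2  0.1] target-frame [ 0.8 -0.2  0.1] rot [-0.5 -0.3 -0.5] j [ 0.19 -0.66 -0.78  1.11  0.4  -0.83]
{'clock': 15.425, 'tool_pos': [0.375, 0.191, 0.066], 'eef_rot': [-0.5, 0.827, 0.132, 0.22], 'force': [-0.272, 0.263, -2.258], 'width': 0.028, 'gripper_force': 89.958, 'joint_pos': [0.187, -0.661, -0.78, 1.109, 0.398, -0.831]}
[[-0.402, -0.885, 0.233], [-0.769, 0.465, 0.438], [-0.496, -0.003, -0.868]]
top caddy ((738.287109375, -188.9849395751953), 45.816497802734375) 0.19382656475745869 [-0.08466685 -0.02804271  0.25069542]
trivet 10532 [-0.05165679 -0.00504169  0.05700292] [0.43146954 0.27933856 0.01069945] [0.29474897 0.08662245 0.00500328] [0.54301926 0.42567293 0.15076792]
2807 [-0.01467529 -0.01614998  0.10647009] [0.41450978 0.27668618 0.09588129] [0.35014243 0.12889265 0.08715969] [0.48205333 0.34651515 0.12484694]
```

View pics/t6.png

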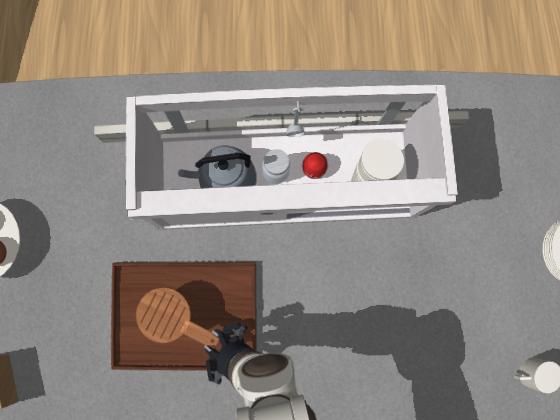

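The trivet hangs over the tray, blade at (163,315), clear of all rims. I'll tip the blade down 2° and lower it.

```bash
python3 -m inch '[[0,[5,0,8.7],[0,1,0]],[0,[7.5,0,13],[0,1,0]],[0,[7.5,0,13],[0,0,0]],[0,[5,0,8.7],[0,0,0]],[0,[4,0,7],[0,0,0]],[0,[2,0,3.5],[0,0,0]],[0,[0,0,0],[0,0,0]],[0,[0,0,0],[0,0,0]]]'
python3 - <<'E'
from h import *
go([.375,.19,.0],28,63)
s=snap('top');P=cloud(s)
m=np.zeros(P.shape[:2],bool); m[270:360,125:225]=1
im=s['img'].astype(int); m&=(P[...,2]>.016)&(P[...,2]<.06)&(im[...,0]-im[...,2]>35)&(im[...,0]>110)
Q=P[m];print(len(Q),np.linalg.lstsq(np.c_[Q[:,:2],np.ones(len(Q))],Q[:,2],rcond=None)[0],np.median(Q,0),Q.min(0),Q.max(0))
E
```

```text
clock: 16.48
tool_pos: [0.3747, 0.1898, 0.0049]
eef_rot: [-0.503, 0.83, 0.123, 0.206]
force: [-1.0, 0.7, -1.5]
width: 0.0275
gripper_force: 89.9
clock 16.475 shift now-frame [ 2.  -0.2  4.5] target-frame [ 2.  -0.2  4.5] rot [-0.4 -0.2 -0.4] j [ 0.21 -0.62 -0.86  1.    0.37 -0.82]
2447 [-0.02960055 -0.0459516   0.05590617] [0.41385671 0.27764498 0.03085611] [0.35779306 0.16653053 0.02041368] [0.48300669 0.34650634 0.05753043]
```

```bash
python3 -m inch '[[0,[1.4,0,2.6],[0,0,0]],[0,[1.4,0,2.6],[0,0,0]],[0,[0,0,0],[0,0,0]],[0,[0,0,0],[0,0,0]]]'; python3 -m inch '[[0,[0.8,0,1.6],[0,0,0]],[0,[0,0,0],[0,0,0]],[0,[0,0,0],[0,0,0]]]';python3 -m inch '[[0,[0.5,0,0.9],[0,0,0]],[0,[0,0,0],[0,0,0]],[0,[0,0,0],[0,0,0]]]'
```

```text
clock: 17.02
tool_pos: [0.3744, 0.1897, -0.0015]
eef_rot: [-0.503, 0.83, 0.123, 0.206]
force: [-0.3, 0.3, -1.6]
width: 0.0277
gripper_force: 89.9
clock: 17.4
tool_pos: [0.3744, 0.1897, -0.0033]
eef_rot: [-0.503, 0.83, 0.123, 0.206]
force: [1.4, -1.2, -1.7]
width: 0.0275
gripper_force: 89.9
clock: 17.77
tool_pos: [0.3744, 0.1897, -0.0043]
eef_rot: [-0.503, 0.83, 0.123, 0.206]
force: [-0.3, 0.7, -1.2]
width: 0.0273
gripper_force: 89.9
```

```bash
python3 -m inch '[[0,[0.5,0,0.9],[0,0,0]],[0,[0,0,0],[0,0,0]],[0,[0,0,0],[0,0,0]]]'; python3 -m inch '[[0,[0.5,0,0.9],[0,0,0]],[0,[0,0,0],[0,0,0]],[0,[0,0,0],[0,0,0]]]'
python3 - <<'E'
from h import *
s=snap('top');P=cloud(s)
m=np.zeros(P.shape[:2],bool); m[270:360,125:225]=1
im=s['img'].astype(int); m&=(P[...,2]>.011)&(P[...,2]<.06)&(im[...,0]-im[...,2]>35)&(im[...,0]>125)
Q=P[m];print(len(Q),np.linalg.lstsq(np.c_[Q[:,:2],np.ones(len(Q))],Q[:,2],rcond=None)[0],np.median(Q,0),Q.min(0),Q.max(0))
E
```

```text
clock: 18.15
tool_pos: [0.3746, 0.1898, -0.0049]
eef_rot: [-0.503, 0.83, 0.123, 0.206]
force: [-3.6, -1.9, 5.5]
width: 0.0271
gripper_force: 93.7
clock: 18.52
tool_pos: [0.3747, 0.1898, -0.0051]
eef_rot: [-0.503, 0.83, 0.123, 0.206]
force: [-7.8, -6.9, 14.5]
width: 0.0279
gripper_force: 99.2
2250 [-0.02770976 -0.04527128  0.04490767] [0.41335034 0.27719351 0.02087597] [0.35853857 0.16532572 0.01100724] [0.48300244 0.3478852  0.05089353]
```

```bash
python3 -m inch '[[0,[-0.7,0,-1.3],[0,0,0]],[0,[0,0,0],[0,0,0]],[0.3,[0,0,0],[0,0,0]],[0.33,[0,0,0],[0,0,0]],[0.36,[0,0,0],[0,0,0]],[0.4,[0,0,0],[0,0,0]],[0.5,[0,0,0],[0,0,0]],[0.7,[0,0,0],[0,0,0]],[0.7,[0,0,0],[0,0,0]],[0.7,[0,0,0],[0,0,0]]]' 20
python3 - <<'E'
from h import *
s=snap('top');P=cloud(s)
m=np.zeros(P.shape[:2],bool); m[270:360,125:225]=1
im=s['img'].astype(int); m&=(P[...,2]>.011)&(P[...,2]<.06)&(im[...,0]-im[...,2]>35)&(im[...,0]>125)
Q=P[m];print(len(Q),np.linalg.lstsq(np.c_[Q[:,:2],np.ones(len(Q))],Q[:,2],rcond=None)[0],np.median(Q,0),Q.min(0),Q.max(0))
E
```

```text
clock: 19.82
tool_pos: [0.3744, 0.1896, -0.0049]
eef_rot: [-0.503, 0.83, 0.123, 0.206]
force: [-0.4, -0.6, -0.8]
width: 0.0601
gripper_force: 0.0
2249 [0.00058916 0.00031752 0.01650042] [0.41123156 0.27565998 0.01683642] [0.34952792 0.16138194 0.01104524] [0.48083541 0.34479806 0.02496361]
```

The trivet lies flat on the tray floor (top at 0.0165, slope under 0.1°). Next I'll withdraw, close the fingers and go free the stack.

```bash
python3 -m inch '[[0.7,[0,0,-10],[0,0,0]],[0.7,[0,0,-25],[0,0,0]],[0.7,[0,0,-40],[0,0,0]],[0.7,[0,0,-45],[0,0,0]],[0.5,[0,0,-45],[0,0,0]],[0.3,[0,0,0],[0,0,0]],[0,[0,0,0],[0,0,0]]]'
python3 - <<'E'
from h import *
go([.584,-.191,.184],35,1.6)
E
```

```text
clock: 20.75
tool_pos: [0.3385, 0.1216, 0.1411]
eef_rot: [-0.503, 0.83, 0.123, 0.206]
force: [-0.5, 0.9, -0.9]
width: 0.0088
gripper_force: 0.0
clock 20.75 shift now-frame [ 124.8 -362.6 -112.9] target-frame [-218.5 -319.3  100.7] rot [31.5 -6.5 52. ] j [-0.01 -0.72 -0.65  1.41  0.43 -1.05]
```

```bash
python3 -m inch '[[0,[0,0,0],[3.15,-0.65,5.2]],[0,[0,0,0],[3.15,-0.65,5.2]],[0,[0,0,0],[3.15,-0.65,5.2]],[0,[0,0,0],[3.15,-0.65,5.2]],[0,[0,0,0],[3.15,-0.65,5.2]],[0,[0,0,0],[3.15,-0.65,5.2]],[0,[0,0,0],[3.15,-0.65,5.2]],[0,[0,0,0],[3.15,-0.65,5.2]],[0,[0,0,0],[3.15,-0.65,5.2]],[0,[0,0,0],[3.15,-0.65,5.2]],[0,[0,0,0],[0,0,0]]]' 
python3 -m inch '[[0,[-10,-15,5],[0,0,0]],[0,[-24,-35,11],[0,0,0]],[0,[-24,-35,11],[0,0,0]],[0,[-24,-35,11],[0,0,0]],[0,[-24,-35,11],[0,0,0]],[0,[-24,-35,11],[0,0,0]],[0,[-24,-35,11],[0,0,0]],[0,[-24,-35,11],[0,0,0]],[0,[-24,-35,11],[0,0,0]],[0,[-16,-24,7],[0,0,0]],[0,[0,0,0],[0,0,0]],[0,[0,0,0],[0,0,0]]]'
python3 - <<'E'
from h import *
go([.584,-.191,.184],35,1.6)
go([.659,-.191,.075],35,1.6)
look()
E
```

```text
clock: 22.12
tool_pos: [0.3974, 0.1251, 0.1514]
eef_rot: [-0.025, 0.963, 0.003, 0.267]
force: [-0.1, 0.4, -0.6]
width: -0.0001
gripper_force: 0.0
clock: 23.62
tool_pos: [0.65, -0.1836, 0.181]
eef_rot: [-0.023, 0.963, 0.003, 0.267]
force: [0.5, 0.9, 0.6]
width: 0.0001
gripper_force: 0.0
clock 23.625 shift now-frame [ 55.2  -4.4 -36.7] target-frame [ 52.5  -5.6 -40.4] rot [ 0.3 -4.   1.1] j [-0.37 -0.15 -0.23  0.98  0.2  -0.36]
clock 23.625 shift now-frame [47.2 -7.2 95.3] target-frame [53.6 -7.7 91.9] rot [ 0.3 -4.   1.1] j [-0.37 -0.15 -0.23  0.98  0.2  -0.36]
{'clock': 23.625, 'tool_pos': [0.65, -0.184, 0.181], 'eef_rot': [-0.023, 0.963, 0.003, 0.267], 'force': [0.465, 0.937, 0.61], 'width': 0.0, 'gripper_force': 0.0, 'joint_pos': [-0.366, -0.146, -0.232, 0.98, 0.203, -0.361]}
[[-0.856, -0.046, 0.515], [-0.043, 0.999, 0.019], [-0.515, -0.006, -0.857]]
top caddy ((738.2930297851562, -188.98756408691406), 45.46650695800781) 0.19383311682618704 [-0.0850082  -0.02554041  0.251449  ]
  return _methods._mean(a, axis=axis, dtype=dtype,
  ret = um.true_divide(
Traceback (most recent call last):
  File "h.py", line 34, in look
    Q=P[br];print('trivet',len(Q),np.linalg.lstsq(np.c_[Q[:,:2],np.ones(len(Q))],Q[:,2],rcond=None)[0],np.median(Q,0), Q.min(0),Q.max(0))
                                                                                                                       ~~~~~^^^
ValueError: zero-size array to reduction operation minimum which has no identity
```

```bash
python3 -m inch '[[0,[14,-1,-9],[0,0,0]],[0,[27,-2,-18],[0,0,0]],[0,[14,-1,-10],[0,0,0]],[0,[0,0,0],[0,-4,1]],[0,[0,0,0],[0,0,0]],[0,[0,0,0],[0,0,0]]]'
python3 - <<'E'
from h import *
go([.584,-.191,.184],35,1.6)
go([.659,-.191,.075],35,1.6)
E
```

```text
clock: 24.42
tool_pos: [0.5846, -0.1907, 0.1857]
eef_rot: [-0.014, 0.953, 0.006, 0.301]
force: [0.1, 0.4, -0.5]
width: 0.0002
gripper_force: 0.0
clock 24.425 shift now-frame [ 1.5 -0.3  1. ] target-frame [ 1.5 -0.3  1. ] rot [0.2 0.1 0.1] j [-0.45 -0.34 -0.41  0.95  0.27 -0.4 ]
clock 24.425 shift now-frame [  2.7  -2.9 133.3] target-frame [  2.6  -2.4 133.3] rot [0.2 0.1 0.1] j [-0.45 -0.34 -0.41  0.95  0.27 -0.4 ]
```

```bash
python3 -m inch '[[0,[0,0,15],[0,0,0]],[0,[0,0,25],[0,0,0]],[0,[0,0,25],[0,0,0]],[0,[0,-1,25],[0,0,0]],[0,[0,-1,25],[0,0,0]],[0,[0,0,15],[0,0,0]],[0,[0,0,0],[0,0,0]],[0,[0,0,0],[0,0,0]]]'
python3 - <<'E'
from h import *
s=st();p=np.array(s['tool_pos']);c=Ro.from_quat(s['eef_rot'])
sn=snap('scene');P=cloud(sn)
L=(P-p)@c.as_matrix()
m=(abs(L[...,0])<.02)&(abs(L[...,1])<.02)&(L[...,2]>-.1)&(L[...,2]<0)&(P[...,0]<.674)
o=np.argsort(-L[m][:,2])
print([((L[m][i]*1000).round(0).astype(int).tolist(),(P[m][i]*1000).round(0).astype(int).tolist()) for i in o[:12]])
a=sn['img']; cv2.imwrite('pics/g5.png',cv2.resize(a[150:260,130:270],None,fx=5,fy=5,interpolation=cv2.INTER_CUBIC)[:,:,::-1])
E
```

```text
clock: 25.42
tool_pos: [0.6597, -0.1902, 0.0794]
eef_rot: [-0.014, 0.953, 0.006, 0.302]
force: [-0.9, 0.4, -0.7]
width: -0.0001
gripper_force: 0.0
{'clock': 25.425, 'tool_pos': [0.66, -0.19, 0.079], 'eef_rot': [-0.014, 0.953, 0.006, 0.302], 'force': [-0.931, 0.402, -0.714], 'width': -0.0, 'gripper_force': 0.0, 'joint_pos': [-0.384, -0.141, -0.457, 0.684, 0.236, -0.344]}
[[-0.818, -0.031, 0.575], [-0.024, 1.0, 0.02], [-0.575, 0.003, -0.818]]
[([-9, -5, -18], [657, -195, 99]), ([6, 8, -19], [644, -182, 92]), ([-2, 8, -19], [650, -182, 96]), ([-5, 8, -19], [653, -183, 98]), ([1, 9, -19], [647, -182, 95]), ([-10, 9, -20], [656, -182, 102]), ([-10, -1, -20], [656, -191, 102]), ([-11, 5, -21], [657, -185, 103]), ([-11, -4, -22], [657, -194, 104]), ([-9, 2, -22], [654, -188, 103]), ([-4, -13, -22], [651, -203, 100]), ([-7, 8, -23], [652, -182, 102])]
```

View pics/g5.png

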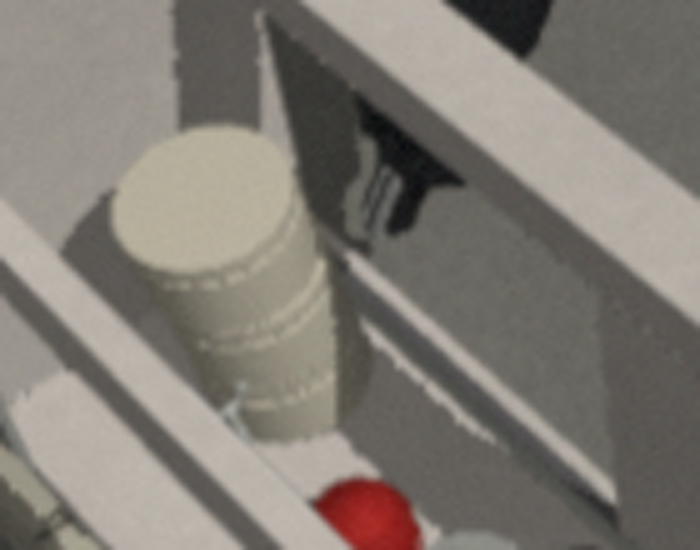

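The tip geometry is confirmed: fingers at crop (375,205), stack hung and leaning back. I'll drop 22 mm to just above the rail, move forward, then push gently.

```bash
python3 -m inch '[[0,[4,0,6],[0,0,0]],[0,[8.6,0,12],[0,0,0]],[0,[0,0,0],[0,0,0]],[0,[-5.7,0,4],[0,0,0]],[0,[-5.7,0,4],[0,0,0]],[0,[0,0,0],[0,0,0]],[0,[0,0,0],[0,0,0]]]'; python3 -m inch '[[0,[-2.5,0,1.7],[0,0,0]],[0,[0,0,0],[0,0,0]]]';  python3 -m inch '[[0,[-1.6,0,1.2],[0,0,0]],[0,[0,0,0],[0,0,0]]]'
python3 -c "
from h import *
look((230,400,90,280))"
```

```text
clock: 26.35
tool_pos: [0.6735, -0.1896, 0.0568]
eef_rot: [-0.014, 0.953, 0.006, 0.301]
force: [-1.1, -0.3, -0.4]
width: 0.0004
gripper_force: 0.0
clock: 26.6
tool_pos: [0.6766, -0.1895, 0.0569]
eef_rot: [-0.014, 0.953, 0.006, 0.301]
force: [-0.1, -1.0, 0.1]
width: -0.0001
gripper_force: 0.0
clock: 26.85
tool_pos: [0.6785, -0.1895, 0.0568]
eef_rot: [-0.014, 0.953, 0.006, 0.301]
force: [-0.6, -0.3, 0.4]
width: -0.0002
gripper_force: 0.0
{'clock': 26.85, 'tool_pos': [0.678, -0.189, 0.057], 'eef_rot': [-0.014, 0.953, 0.006, 0.301], 'force': [-0.561, -0.252, 0.352], 'width': -0.0, 'gripper_force': 0.0, 'joint_pos': [-0.37, -0.083, -0.45, 0.631, 0.228, -0.332]}
[[-0.818, -0.031, 0.574], [-0.023, 1.0, 0.02], [-0.575, 0.003, -0.818]]
top caddy ((738.9139404296875, -187.86671447753906), 46.54922866821289) 0.19380226355664906 [-0.08390629 -0.02886829  0.24992599]
trivet 13685 [-0.00187412  0.0040752   0.01142854] [0.41806043 0.2502225  0.01004807] [0.2935903  0.08660793 0.00500134] [0.54320834 0.42591993 0.02927181]
```

```bash
for i in 1 ; do python3 -m inch '[[0,[-0.5,0,2.8],[0,0,0]],[0,[0,0,0],[0,0,0]]]'; python3 -m inch '[[0,[-0.5,0,2.8],[0,0,0]],[0,[0,0,0],[0,0,0]]]';  python3 -m inch '[[0,[-0.5,0,2.8],[0,0,0]],[0,[0,0,0],[0,0,0]]]'; done | grep -E "force|pos"
python3 -c "
from h import *
look((230,400,90,280))"
```

```text
tool_pos: [0.6804, -0.1893, 0.0544]
force: [0.7, -0.4, -0.2]
gripper_force: 0.0
tool_pos: [0.6825, -0.1893, 0.0525]
force: [0.5, 0.0, 0.1]
gripper_force: 0.0
tool_pos: [0.684, -0.1892, 0.0498]
force: [-2.4, -0.7, -0.7]
gripper_force: 0.9
{'clock': 27.65, 'tool_pos': [0.684, -0.189, 0.05], 'eef_rot': [-0.014, 0.954, 0.006, 0.301], 'force': [-2.366, -0.722, -0.666], 'width': -0.0, 'gripper_force': 0.892, 'joint_pos': [-0.366, -0.064, -0.446, 0.617, 0.226, -0.328]}
[[-0.819, -0.03, 0.573], [-0.023, 1.0, 0.02], [-0.574, 0.003, -0.819]]
top caddy ((735.2006225585938, -188.5379638671875), 45.55797576904297) 0.19300388142132513 [-0.06348817 -0.02343919  0.23514624]
trivet 13681 [-0.00208473  0.00406651  0.01150617] [0.4180923  0.24965896 0.01004558] [0.29317714 0.08659168 0.00500165] [0.54332286 0.42519264 0.02915896]
```

```bash
for i in 1 ; do python3 -m inch '[[0,[-1.7,0,0.9],[0,0,0]],[0,[0,0,0],[0,0,0]]]'; python3 -m inch '[[0,[-1.6,0,1.2],[0,0,0]],[0,[0,0,0],[0,0,0]]]'; done | grep -E "force|pos"
python3 -c "
from h import *
look((230,400,90,280))"
```

```text
tool_pos: [0.6865, -0.1892, 0.0511]
force: [-2.3, -0.0, -1.2]
gripper_force: 0.9
tool_pos: [0.6885, -0.1892, 0.051]
force: [-1.0, -0.5, -0.4]
gripper_force: 0.8
{'clock': 28.2, 'tool_pos': [0.689, -0.189, 0.051], 'eef_rot': [-0.014, 0.953, 0.006, 0.301], 'force': [-1.022, -0.521, -0.395], 'width': -0.0, 'gripper_force': 0.823, 'joint_pos': [-0.363, -0.056, -0.436, 0.616, 0.224, -0.326]}
[[-0.818, -0.031, 0.575], [-0.023, 1.0, 0.02], [-0.575, 0.003, -0.818]]
top caddy ((741.3255615234375, -188.63848876953125), 45.75532531738281) 0.1934249766202126 [-0.04970824 -0.02677131  0.22474757]
trivet 13715 [-0.00192491  0.00404011  0.01145252] [0.41798427 0.24984488 0.01001946] [0.29339198 0.0866253  0.00500085] [0.54335085 0.42642377 0.03200113]
```

```bash
for i in 1 ; do python3 -m inch '[[0,[-1.6,0,1.2],[0,0,0]],[0,[0,0,0],[0,0,0]]]'; python3 -m inch '[[0,[-1.6,0,1.2],[0,0,0]],[0,[0,0,0],[0,0,0]]]'; python3 -m inch '[[0,[-1.6,0,1.2],[0,0,0]],[0,[0,0,0],[0,0,0]]]'; done | grep -E "force|pos"
python3 -c "
from h import *
look((230,400,90,280))"
```

```text
tool_pos: [0.6896, -0.1891, 0.0506]
force: [-13.0, 0.1, 4.8]
gripper_force: 6.3
tool_pos: [0.6926, -0.1892, 0.0514]
force: [-1.6, -1.1, 2.1]
gripper_force: 2.8
tool_pos: [0.6947, -0.189, 0.0511]
force: [-2.6, -0.5, 0.9]
gripper_force: 2.3
{'clock': 29.0, 'tool_pos': [0.695, -0.189, 0.051], 'eef_rot': [-0.014, 0.953, 0.006, 0.302], 'force': [-2.64, -0.496, 0.89], 'width': -0.0, 'gripper_force': 2.267, 'joint_pos': [-0.359, -0.043, -0.424, 0.614, 0.222, -0.322]}
[[-0.818, -0.031, 0.575], [-0.023, 1.0, 0.02], [-0.575, 0.003, -0.818]]
top caddy ((746.713134765625, -188.15672302246094), 45.69796371459961) 0.19323999349954346 [-0.04272341 -0.02008626  0.22086118]
trivet 13694 [-0.00197376  0.00415618  0.01141295] [0.41791807 0.25010867 0.0100042 ] [0.29306568 0.08663621 0.00500024] [0.54321677 0.42569591 0.03030358]
```

```bash
python3 -m inch '[[0,[2,0,-1.4],[0,0,0]],[0,[4,0,-3],[0,0,0]],[0,[6,0,-4.2],[0,0,0]],[0,[6,0,-4.2],[0,0,0]],[0,[0,0,0],[0,0,0]],[0,[0,0,0],[0,0,0]]]'
python3 - <<'E'
from h import *
look((230,400,90,280))
P=cloud(snap('scene'))
# fit side surface: stack points by height slices
m=(P[...,0]>.66)&(P[...,0]<.82)&(P[...,1]>-.26)&(P[...,1]<-.12)&(P[...,2]>.03)
Q=P[m]
for a,b in ((.04,.075),(.095,.13),(.145,.18)):
    q=Q[(Q[:,2]>a)&(Q[:,2]<b)&(Q[:,0]>.70)&(Q[:,1]>-.2)]
    if len(q)>20:
        from scipy.optimize import least_squares
        r=least_squares(lambda c:np.hypot(q[:,0]-c[0],q[:,1]-c[1])-.045,[.73,-.189],loss='soft_l1',f_scale=.002); print(a,len(q),r.x.round(4))
E
```

```text
clock: 29.8
tool_pos: [0.6723, -0.1897, 0.0511]
eef_rot: [-0.014, 0.953, 0.006, 0.301]
force: [-0.8, -0.4, -0.3]
width: 0.0001
gripper_force: 0.0
{'clock': 29.8, 'tool_pos': [0.672, -0.19, 0.051], 'eef_rot': [-0.014, 0.953, 0.006, 0.301], 'force': [-0.759, -0.362, -0.272], 'width': 0.0, 'gripper_force': 0.0, 'joint_pos': [-0.375, -0.092, -0.47, 0.62, 0.231, -0.336]}
[[-0.818, -0.03, 0.575], [-0.023, 1.0, 0.02], [-0.575, 0.003, -0.818]]
top caddy ((731.666259765625, -189.38632202148438), 45.51543426513672) 0.1903425138169885 [-0.00361035 -0.00819326  0.19139306]
trivet 13709 [-0.00178413  0.00397576  0.0113959 ] [0.41781983 0.25006846 0.01003529] [0.29299482 0.08665614 0.00500815] [0.54315145 0.42553531 0.0307636 ]
0.04 203 [ 0.7317 -0.188 ]
0.095 311 [ 0.7334 -0.1866]
0.145 331 [ 0.7342 -0.1885]
```

The stack has settled: top at z = 0.190, slope under 0.4°, centres aligned within 3 mm. I'll withdraw and do a final check.

```bash
python3 -m inch '[[0,[0,0,-15],[0,0,0]],[0,[0,0,-30],[0,0,0]],[0,[0,0,-40],[0,0,0]],[0,[0,0,-40],[0,0,0]],[0,[0,0,-20],[0,0,0]],[0,[0,0,0],[0,0,0]],[0,[0,0,0],[0,0,0]],[0,[0,0,0],[0,0,0]]]'
python3 - <<'E'
from h import *
s,P=look((280,350,135,190),'end.png')
E
```

```text
clock: 30.9
tool_pos: [0.5888, -0.1922, 0.1681]
eef_rot: [-0.014, 0.954, 0.006, 0.301]
force: [0.3, -0.3, -1.0]
width: 0.0002
gripper_force: 0.0
{'clock': 30.9, 'tool_pos': [0.589, -0.192, 0.168], 'eef_rot': [-0.014, 0.954, 0.006, 0.301], 'force': [0.337, -0.325, -1.031], 'width': 0.0, 'gripper_force': 0.0, 'joint_pos': [-0.446, -0.329, -0.434, 0.911, 0.269, -0.399]}
[[-0.819, -0.031, 0.573], [-0.023, 1.0, 0.021], [-0.573, 0.004, -0.819]]
top caddy ((731.8429565429688, -189.39398193359375), 45.33699035644531) 0.1903131976470028 [-0.00244157 -0.00893887  0.19035915]
trivet 3687 [ 0.00176967 -0.04360668  0.02560549] [0.42046678 0.30369713 0.01329307] [0.33993098 0.23946105 0.00500856] [0.50304822 0.3712247  0.02499058]
```

View pics/end.png

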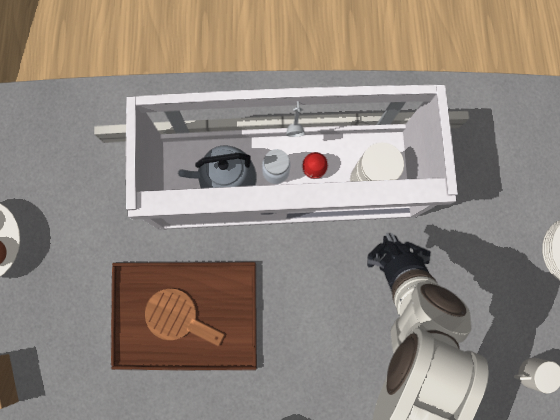

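The trivet lies flat in the tray at (171,314), fully inside the rim. The stack stands at (382,160), the other items are untouched, and the arm is clear.

```bash
python3 -c "
from h import *
print(order.close_job())"
```

```text
the job is handed in; nothing more can be done
None
```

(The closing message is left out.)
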